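Snap the dispenser cassette into its empty dock

ROBOT

A 7-joint arm with a two-finger parallel gripper is mounted at the origin on a cart in front of the work surface, level with it; the furniture and walls round the work are solid. World frame = base frame: x ahead of the robot, y to its left, z up, the work surface at z = 0. Lengths are in m, angles in rad, forces in N, time in s.
With the tool pointing down it reaches from about 0.425 to 0.875 m from the base axis. Payload 4.7 kg.
Tool frame: the origin (TCP) lies on the centre line of the jaws, within the pads' length; the fingertips stand 22 mm ahead of it and the grasp point (between the pads) lies 3 mm ahead of it (ctrl.tcp_to_tips is the z of the fingertips in the tool frame, in m); z points along the fingers, y is the direction in which the jaws open and shut (so a half turn about z gives the same grasp; the last joint's range is limited). The gripper opens to 87 mm and grips with 3 to 60 N. Pads are 19 mm wide; open, the fingers measure 117 mm over their backs; the gripper's body (75 mm by 190 mm) begins 51 mm behind the grasp point.
Start: joints at [-1.103, 0.321, -0.07, 1.45, 0.023, 1.371, -0.057], TCP at [0.285, 0.584, 0.245] pointing down, gripper open.
Joint ranges: [-2.86, 2.86], [-0.3, 2.09], [-1.38, 1.24], [0.06, 2.45], [-1.56, 4.7], [0.09, 2.05], [-2.69, 2.69]. Speed limits (rad/s): [2.57, 2.57, 3.14, 3.14, 3.14, 3.14, 3.14].

INTERFACE

Orientations are given as a rotation vector (axis times angle).
In Python, from bench import ctrl, cams gives the robot as it stands.
- The arm moves only by the tool move_arm, never from a script. Its argument "deltas" is a list of rows, each an object with "linear": the shift along the tool's x, y, z as a fraction of full scale, a list of three; "turn": the turn, a rotation vector about the tool's x, y, z as a fraction of full scale, a list of three; "claw": the closure, from 0 (fully open) to 1 (shut). In form: [{"linear": [tx, ty, tz], "turn": [wx, wy, wz], "claw": claw}, ...]. A call has 1 to 20 rows; each row shifts and turns the commanded pose from where the row before left it, along the tool's axes as they then stand; what a row does not reach is not made up. Full scale, the value 1, is 0.03 m for a shift and 4 degrees for a turn. A row lasts 1/12 s, in which the tool goes at most 41.7 mm and 7.16 degrees, less where a joint would pass 70% of its speed; a pose out of reach is approached as far as the arm can. A call with a number of a shift or a turn outside -1 to 1 is refused whole. A call with a gripper value outside its range is refused whole. The fingers move at their own pace and stop on an object; "grip_force" is the grip in N (left out, the last holds). Time passes only in rows, so rows that do not move let the fingers close. It gives the time, the measured TCP pose, the force and the opening at its end, in the units of the state.
- ctrl.get_state(): the state, without advancing time (a new reading comes with each control period).
- cams.get_image(name): name is "scene" or "side" or "wrist"; returns a dict with "image" (384x512x3 uint8, red, green, blue), "K" (3x3 intrinsics, pixels), "world_from_camera" (4x4, takes a point from camera to world coordinates); the wrist camera has in their place "tool_from_camera" (4x4, takes a point from camera to tool coordinates, whose origin is the TCP and whose axes are the flange's). Camera axes: x right, y down, z forward; pixel columns grow to the right and rows downward; lengths in m; the calibration is good to about 2 mm. A picture is of the moment at which its call begins: read the wrist's pose just before it. There is no depth.
- ctrl.close_job(): hands the job in, once; it reports no verdict.
The state is a dict: "time": time; "joint_positions": joint angles; "qd": joint speeds; "joint_torque": joint torques, N m; "position": TCP position; "tool_rot": TCP orientation; "ft_force": force on the tool from outside, world axes, zero at the start; "torque": the same for the moment, N m; "grip_width": opening from 0.0 (shut) to 1.0 (fully open).
Only numpy, scipy, OpenCV 4.12 (cv2) and the standard library are available. Lean on these libraries where they do the work, as an engineer would, in place of code of your own. Each camera call takes 0.05 s, during which the arm holds its last target. There are 200 camera calls.

TASK

Pick up the loose nozzle cassette lying on the bench, set it level into the empty cassette dock (the other dock already holds one) and press it straight down until both end clips snap over its ears and it sits fully home. Stop pushing once it has snapped in, let go, and do not drop the cassette or disturb the yellow-capped jar.

Things in the scene. Friction and masses are not known exactly. Their poses are not given: they have to be found in the camera images.
- cassette: Loose black bar, row of 8 white nozzles on top, blue panel on one long side, upright on the bench. 110 mm long (y), 32 mm thick (x; -x side flat over heights 6-20, +x side 0-26), 26 high, 34 with nozzles, about 0.14 kg. At each end a 20 mm wide latch ear out to y = +-61 mm, heights 3-9. Origin: centre of underside, z up. Grip across x at mid length.
- dock: Empty fixed dock: base 60 x 160 x 6 mm, seat blocks at |y| 36-58 mm, tops at z = 26 (cassette's underside when home), open between; end guides at x = +-18.5 and sloped spring clips at the y ends, 53 high. Origin: centre of underside; cassette centred, long axis along y, either way round. From underside 42 mm up, force rises to about 9 N, drops at the snap by 27 mm, then hard; damaged over 60 N.
- dock_full: An identical dock, fixed to the bench beside the empty one, already holding a cassette of the same kind (60 mm high in all, not to be handled). Origin and axes as for the empty dock.
- jar: A standing clear specimen jar with a yellow cap, 47 mm in diameter, 80 mm high, a loose bystander. Origin: centre of its underside.

How it is judged:
On the way:
1. the cassette is lifted off the bench (height (world z) of cassette above 0.05 m), for 0.2 s.
At the end, for the whole second after the job is handed in: The cassette is at rest, released, fully home in the empty dock under both clips: its underside within 2.5 mm of the seat height (26 mm above the dock's origin), level within 0.05 rad, centred within 12 mm and along the dock within 0.17 rad (z of cassette in the frame of dock between 0.0235 and 0.0285 m and horizontal distance between cassette and dock below 0.012 m and angle between the y axis of cassette and the y axis of dock, either way round below 0.17 rad and angle between cassette's own z axis and vertical below 0.05 rad and linear speed of cassette below 0.02 m/s); the robot touches nothing.
It fails at once if the dock is overloaded: more than 60 N between cassette and dock (contact force between cassette and dock above 60 N).
It fails at once if the cassette is dropped or thrown (over 0.5 m/s while not held) (linear speed of cassette above 0.5 m/s and contact force between the fingers and cassette below 0.1 N).
It fails at once if the jar is moved more than 30 mm (distance of jar from where it was at the start of the episode above 0.03 m).
It also fails if it takes over 35 s, if anything falls off the work surface, if the arm or the gripper's body presses on something with over 40 N, if the wrist force passes 120 N, or if a joint passes its speed limit or range.

## Working session

There is one attempt and no reset: what is moved stays moved. The work goes in short steps, Python scripts to look and compute and a tool call to move; the robot and the scene stay as the last step left them, time stands still between calls to the robot, and variables do not carry over. Pictures are saved under pics/ and viewed, about 8 in all and at most 12, crops included, and the job is handed in when it is done.

Besides the shell and the picture viewer there is one more tool, called after "Call:" as name([rows], argument=value, ...), one row to a line, values as JSON. move_arm: Moves the arm, as the interface text tells. Shift numbers are shares of 0.03 m and turn numbers shares of 4 degrees, none past 1 either way. Its arguments: {"type":"object","properties":{"deltas":{"type":"array"},"grip_force":{"type":"number"}},"required":["deltas"]}

```bash
mkdir -p pics
cat > h.py <<'E'
import numpy as np, cv2
from scipy.spatial.transform import Rotation as R
from bench import ctrl, cams
def grab(n,f):
    s=ctrl.get_state(); d=cams.get_image(n); cv2.imwrite('pics/'+f,d['image'][:,:,::-1])
    if n=='wrist':
        T=np.eye(4);T[:3,:3]=R.from_rotvec(s['tool_rot']).as_matrix();T[:3,3]=s['position'];W=T@np.array(d['tool_from_camera'])
    else: W=np.array(d['world_from_camera'])
    np.savez('pics/'+f+'.npz',K=d['K'],W=W); return d['image'],np.array(d['K']),W
def load(f):
    z=np.load('pics/'+f+'.npz'); return z['K'],z['W']
def ray(K,W,uv):
    d=W[:3,:3]@np.linalg.inv(K)@np.array([uv[0],uv[1],1.]); return W[:3,3],d/np.linalg.norm(d)
def plane(K,W,uv,z):
    o,d=ray(K,W,uv); return o+d*(z-o[2])/d[2]
def proj(K,W,p):
    q=np.linalg.inv(W)@np.append(p,1); u=K@q[:3]; return u[:2]/u[2]
E
python3 - <<'E'
from h import *
s=ctrl.get_state();print(s['time'],s['position'],s['tool_rot'],s['ft_force'],s['grip_width'],ctrl.tcp_to_tips)
a=[]
for n in['scene','side','wrist']:
    i,K,W=grab(n,n+'0.png');a.append(i);print(n,K[0,0],W[:3,3].round(3),W[:3,2].round(2))
c=cv2.resize(np.hstack(a[:2]),(1024,384))
E
```

```text
0.0 [0.28476488 0.58371134 0.24346487] [-7.06673944e-01 -3.06070528e+00  3.01462924e-03] [-0.34560975  0.52579727  0.60262906] 0.9979822550004652 0.022
scene 367.3815112678836 [0.903 0.646 0.539] [-0.4  -0.7  -0.59]
side 357.1129378215947 [0.484 0.808 0.43 ] [ 0.1  -0.88 -0.46]
wrist 311.13042293539377 [0.214 0.618 0.384] [ 0.26 -0.13 -0.96]
```

View pics/scene0.png

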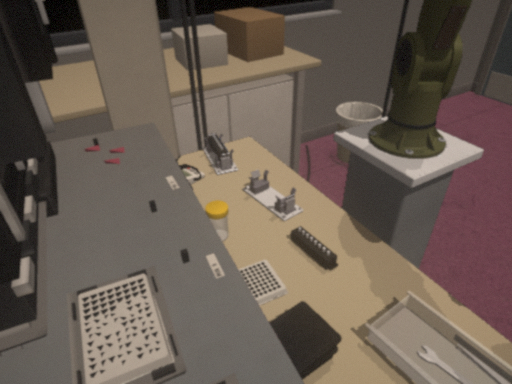

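View pics/side0.png

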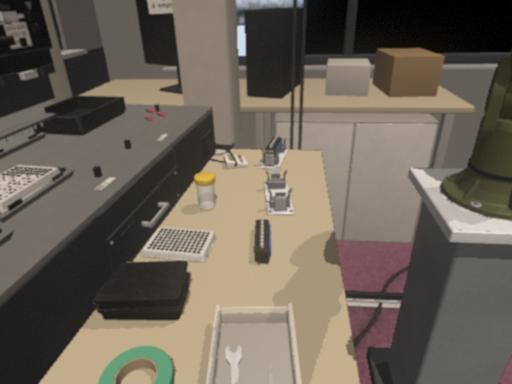

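The scene image shows the cassette at about (313,248), the empty dock at (272,198), the jar at (217,218) and the full dock at (218,153). In the side image they are at (262,240), (279,195), (205,190) and (273,153). I'll view enlarged crops next.

Run:
```python
from h import *
a=cv2.imread('pics/scene0.png')[165:275,230:350]; b=cv2.imread('pics/side0.png')[160:270,230:310]
a=cv2.resize(a,None,fx=4,fy=4,interpolation=cv2.INTER_CUBIC);b=cv2.resize(b,None,fx=4,fy=4,interpolation=cv2.INTER_CUBIC)
cv2.imwrite('pics/c0.png',cv2.convertScaleAbs(np.hstack([a,b]),alpha=1.3))
K,W=load('scene0.png');K2,W2=load('side0.png')
for n,u,v,z in[('cas',(313,250),(262,243),.015),('dock',(272,202),(279,200),.01),('jar',(217,209),(205,179),.08),('full',(218,160),(272,157),.03)]:
    print(n,plane(K,W,u,z).round(3),plane(K2,W2,v,z).round(3))
```

```text
cas [0.543 0.243 0.015] [0.536 0.25  0.015]
dock [0.524 0.061 0.01 ] [0.51  0.073 0.01 ]
jar [0.681 0.1   0.08 ] [0.673 0.111 0.08 ]
full [ 0.562 -0.152  0.03 ] [ 0.538 -0.14   0.03 ]
```

View pics/c0.png

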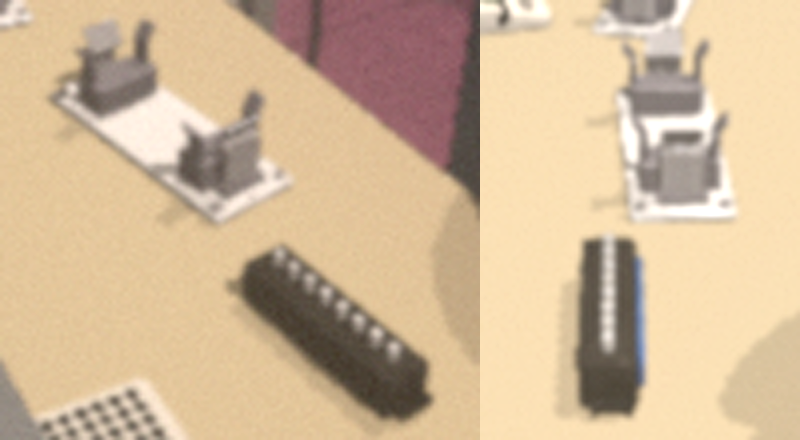

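View pics/wrist0.png

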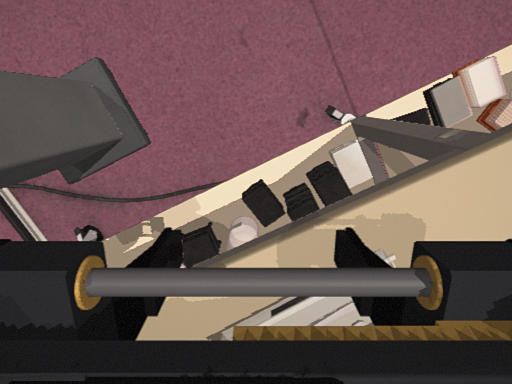

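The crops show the nozzle row end points and the dock base corners clearly. The wrist view only shows the tray area. I'll triangulate the orientations.

Run:
```python
from h import *
K,W=load('scene0.png');K2,W2=load('side0.png')
def A(u,z): return plane(K,W,(230+u[0]/4,165+u[1]/4),z)
def B(u,z): return plane(K2,W2,(230+(u[0]-480)/4,160+u[1]/4),z)
def pr(n,p): print(n,p.round(4))
for n,a,b in[('noz far',(277,255),(608,242)),('noz near',(396,350),(606,345))]:
    pr(n,A(a,.032));pr(n+' side',B(b,.032))
for n,u in[('L',(53,97)),('near',(218,220)),('R',(292,183))]: pr('dock sc '+n,A(u,.006))
for n,u in[('nl',(632,218)),('nr',(735,216)),('fl',(617,92))]: pr('dock sd '+n,B(u,.006))
s=ctrl.get_state();M=R.from_rotvec(s['tool_rot']).as_matrix();print(M.round(3))
```

```text
noz far [0.5405 0.192  0.032 ]
noz far side [0.5396 0.1974 0.032 ]
noz near [0.5322 0.2775 0.032 ]
noz near side [0.5336 0.2832 0.032 ]
dock sc L [ 0.5541 -0.0261  0.006 ]
dock sc near [0.5328 0.1275 0.006 ]
dock sc R [0.4776 0.1222 0.006 ]
dock sd nl [0.5319 0.1323 0.006 ]
dock sd nr [0.4748 0.1266 0.006 ]
dock sd fl [ 0.5519 -0.0216  0.006 ]
[[-0.899  0.438 -0.001]
 [ 0.438  0.899 -0.001]
 [-0.    -0.001 -1.   ]]
```

Both views agree:

| Object | Centre | Yaw |
|---|---|---|
| Cassette | ≈(0.537, 0.238) | ≈5° |
| Dock | ≈(0.515, 0.048) | ≈7.7° |

The sizes are consistent too: the nozzle row is 86 mm and the dock 155×55. I'll turn the tool, then move above the cassette.

Call:
move_arm([
  {"linear": [0, 0, 0], "turn": [0, 0, 1], "claw": 0},
  {"linear": [0, 0, 0], "turn": [0, 0, 1], "claw": 0},
  {"linear": [0, 0, 0], "turn": [0, 0, 1], "claw": 0},
  {"linear": [0, 0, 0], "turn": [0, 0, 1], "claw": 0},
  {"linear": [0, 0, 0], "turn": [0, 0, 1], "claw": 0},
  {"linear": [0, 0, 0], "turn": [0, 0, 1], "claw": 0},
  {"linear": [0, 0, 0], "turn": [0, 0, 1], "claw": 0},
  {"linear": [0, 0, 0], "turn": [0, 0, 1], "claw": 0},
  {"linear": [0, 0, 0], "turn": [0, 0, 1], "claw": 0},
  {"linear": [0, 0, 0], "turn": [0, 0, 1], "claw": 0},
  {"linear": [0, 0, 0], "turn": [0, 0, 1], "claw": 0},
  {"linear": [0, 0, 0], "turn": [0, 0, 1], "claw": 0},
  {"linear": [0, 0, 0], "turn": [0, 0, 1], "claw": 0},
  {"linear": [0, 0, 0], "turn": [0, 0, 1], "claw": 0},
  {"linear": [0, 0, 0], "turn": [0, 0, 0.75], "claw": 0},
])

```text
time: 1.4
position: [0.2849, 0.584, 0.2441]
tool_rot: [2.126, 2.312, -0.001]
ft_force: [0.2, 1.2, 0.2]
grip_width: 1.003
```

Call:
move_arm([
  {"linear": [-0.94, 0.565, 0], "turn": [0, 0, 0], "claw": 0},
  {"linear": [-0.94, 0.565, 0], "turn": [0, 0, 0], "claw": 0},
  {"linear": [-0.94, 0.565, 0], "turn": [0, 0, 0], "claw": 0},
  {"linear": [-0.94, 0.565, 0], "turn": [0, 0, 0], "claw": 0},
  {"linear": [-0.94, 0.565, 0], "turn": [0, 0, 0], "claw": 0},
  {"linear": [-0.94, 0.565, 0], "turn": [0, 0, 0], "claw": 0},
  {"linear": [-0.94, 0.565, 0], "turn": [0, 0, 0], "claw": 0},
  {"linear": [-0.94, 0.565, 0], "turn": [0, 0, 0], "claw": 0},
  {"linear": [-0.94, 0.565, 0], "turn": [0, 0, 0], "claw": 0},
  {"linear": [-0.94, 0.565, 0], "turn": [0, 0, 0], "claw": 0},
  {"linear": [-0.94, 0.565, 0], "turn": [0, 0, 0], "claw": 0},
  {"linear": [-0.94, 0.565, 0], "turn": [0, 0, 0], "claw": 0},
  {"linear": [-0.94, 0.565, 0], "turn": [0, 0, 0], "claw": 0},
  {"linear": [0, 0, 0], "turn": [0, 0, 0], "claw": 0},
  {"linear": [0, 0, 0], "turn": [0, 0, 0], "claw": 0},
])

```text
time: 2.65
position: [0.5376, 0.2354, 0.2443]
tool_rot: [2.128, 2.31, -0.001]
ft_force: [-0.5, 0.5, -0.6]
grip_width: 1.002
```

Run:
```python
from h import *
s=ctrl.get_state();print(s['time'],s['position'],s['ft_force']);print(R.from_rotvec(s['tool_rot']).as_matrix().round(3))
i,K,W=grab('wrist','wrist1.png');print(W[:3,3])
for p in[(.5365,.2375,.026),(.515,.048,.03)]:print(proj(K,W,p))
```

```text
2.65 [0.53759641 0.23542066 0.24432406] [-0.53788133  0.54915941 -0.61029453]
[[-0.082  0.997 -0.   ]
 [ 0.997  0.082 -0.001]
 [-0.001 -0.    -1.   ]]
[0.53118976 0.3133197  0.38511786]
[257.13922953 168.95937487]
[229.7757143  307.13857596]
```

View pics/wrist1.png

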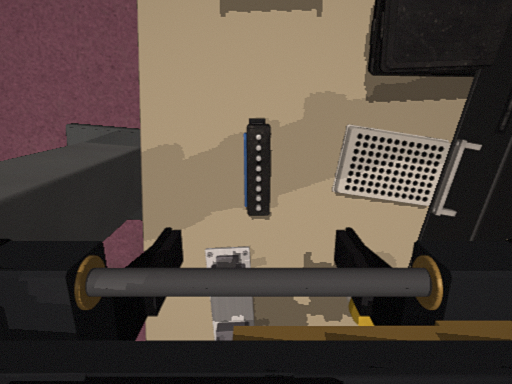

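In the wrist view the cassette is clear: nozzles from (258,137) to (259,208), blue panel on the left (the robot's side). The dock shows at (229,250–340), the jar cap at (360,315). I'll refine the nozzle line.

Run:
```python
from h import *
K,W=load('wrist1.png');i=cv2.imread('pics/wrist1.png');g=cv2.cvtColor(i,cv2.COLOR_BGR2GRAY)
m=(g[125:215,249:269]>110).astype(np.uint8)
n,l,st,c=cv2.connectedComponentsWithStats(m)
P=[]
for k in range(1,n):
    if 3<=st[k,4]<60:
        p=c[k]+[249,125];q=plane(K,W,p,.033);P.append(q[:2]);print(p.round(1),st[k,4],q[:2].round(4))
# dark body contour
hsv=cv2.cvtColor(i,cv2.COLOR_BGR2HSV)
b=((g<60)|((hsv[:,:,0]>100)&(hsv[:,:,0]<130)&(hsv[:,:,1]>120))).astype(np.uint8)[110:225,235:280]
n,l,st,c=cv2.connectedComponentsWithStats(b);k=1+st[1:,4].argmax();print(st[k]+[235,110,0,0,0])
r=cv2.minAreaRect(np.argwhere(l==k)[:,::-1].astype(np.float32)+[235,110]);print(r,plane(K,W,r[0],.02))
for u in[(207,249),(250,247)]:print('dock near corner',plane(K,W,u,.006).round(4))
```

```text
[258.  136.6] 21 [0.5344 0.2758]
[258.2 147.2] 20 [0.5357 0.264 ]
[258.1 158. ] 20 [0.5365 0.2518]
[258.1 168. ] 20 [0.5374 0.2401]
[258.2 178.2] 20 [0.5384 0.2281]
[258.1 188. ] 20 [0.5393 0.2163]
[258.  198.1] 19 [0.5402 0.204 ]
[258.2 207.6] 18 [0.5414 0.1921]
[ 244  119   27   97 2137]Traceback (most recent call last):
  File "<stdin>", line 13, in <module>
cv2.error: OpenCV(4.12.0) /io/opencv/modules/imgproc/src/convhull.cpp:143: error: (-215:Assertion failed) total >= 0 && (depth == CV_32F || depth == CV_32S) in function 'convexHull'
```

TCP is already over the cassette: nozzle centre (0.538, 0.234), yaw 4.6°. Before grasping, I'll look at the dock from above, since a held cassette would hide it.

Call:
move_arm([
  {"linear": [-0.88, -0.18, 0], "turn": [0, 0, 0], "claw": 0},
  {"linear": [-0.88, -0.18, 0], "turn": [0, 0, 0], "claw": 0},
  {"linear": [-0.88, -0.18, 0], "turn": [0, 0, 0], "claw": 0},
  {"linear": [-0.88, -0.18, 0], "turn": [0, 0, 0], "claw": 0},
  {"linear": [-0.88, -0.18, 0], "turn": [0, 0, 0], "claw": 0},
  {"linear": [-0.88, -0.18, 0], "turn": [0, 0, 0], "claw": 0},
  {"linear": [-0.88, -0.18, 0], "turn": [0, 0, 0], "claw": 0},
  {"linear": [0, 0, 0], "turn": [0, 0, 0], "claw": 0},
  {"linear": [0, 0, 0], "turn": [0, 0, 0], "claw": 0},
])

```text
time: 3.45
position: [0.5145, 0.0509, 0.2448]
tool_rot: [-2.123, -2.315, -0.002]
ft_force: [-0.2, 0.1, 0.3]
grip_width: 1.001
```

Run:
```python
from h import *
s=ctrl.get_state();print(s['time'],s['position'])
i,K,W=grab('wrist','wrist2.png')
c=i[60:245,160:330,::-1];cv2.imwrite('pics/c2.png',cv2.resize(c,None,fx=3.2,fy=3.2,interpolation=cv2.INTER_CUBIC))
for p in[(.515,.048,.006)]:print(proj(K,W,p))
```

```text
3.45 [0.5145212  0.05094356 0.24477424]
[258.00167187 169.95545204]
```

View pics/c2.png

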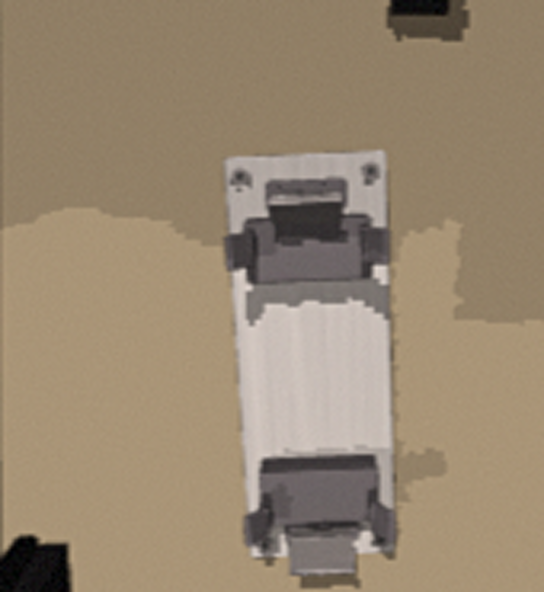

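The dock is clear from above: base near corners at crop (226,158) and (384,152), far corners near (252,556) and (396,554), with the seat blocks and clips in between. I'll compute its pose.

Run:
```python
from h import *
K,W=load('wrist2.png')
f=lambda u,z:plane(K,W,(160+(u[0]-1)/3.2,60+(u[1]-1)/3.2),z)[:2]
c=[f(u,.006) for u in[(226,158),(384,152),(396,554),(252,556)]]
print(np.round(c,4))
for a,b in[(0,1),(1,2),(2,3),(3,0)]:print(np.linalg.norm(c[a]-c[b]).round(4),end=' ')
ctr=np.mean(c,0);d=(c[0]+c[1]-c[2]-c[3]);d/=np.linalg.norm(d);print('ctr',ctr,'yaw',np.degrees(np.arctan2(-d[0],d[1])))
print('near+80mm',(c[0]+c[1])/2-.08*d)
# blocks, top z=.026
b=[f(u,.026) for u in[(256,283),(364,281),(262,472),(377,472)]]
print('block inner corners',np.round(b,4));m=(b[0]+b[1])/2;n=(b[2]+b[3])/2;print((m+n)/2,np.linalg.norm(m-n))
# expected pixels of model for check
x=np.array([d[1],-d[0]])
```

```text
[[ 0.4763  0.118 ]
 [ 0.534   0.1251]
 [ 0.5557 -0.0335]
 [ 0.4965 -0.0394]]
0.0581 0.1601 0.0595 0.1587 ctr [0.51562829 0.04254496] yaw 7.550958367034445
near+80mm [0.51566719 0.04225156]
block inner corners [[0.4914 0.0761]
 [0.5301 0.0801]
 [0.4986 0.0044]
 [0.5423 0.0081]]
[0.51557947 0.04215277] 0.07247635868576602
```

The dock is at (0.5156, 0.0423), yaw 7.55°, with sizes matching (58–60 × 160, block gap 72). The same camera measured the cassette, so I'll use the relative shift. Now back to the cassette, down and grip.

Call:
move_arm([
  {"linear": [0.86, 0.18, 0], "turn": [0, 0, 0], "claw": 0},
  {"linear": [0.86, 0.18, 0], "turn": [0, 0, 0], "claw": 0},
  {"linear": [0.86, 0.18, 0], "turn": [0, 0, 0], "claw": 0},
  {"linear": [0.86, 0.18, 0], "turn": [0, 0, 0], "claw": 0},
  {"linear": [0.86, 0.18, 0], "turn": [0, 0, 0], "claw": 0},
  {"linear": [0.86, 0.18, 0], "turn": [0, 0, 0], "claw": 0},
  {"linear": [0.86, 0.18, 0], "turn": [0, 0, 0], "claw": 0},
  {"linear": [0, 0, 0.9], "turn": [0, 0, 0], "claw": 0},
  {"linear": [0, 0, 0.9], "turn": [0, 0, 0], "claw": 0},
  {"linear": [0, 0, 0.9], "turn": [0, 0, 0], "claw": 0},
  {"linear": [0, 0, 0.9], "turn": [0, 0, 0], "claw": 0},
  {"linear": [0, 0, 0.9], "turn": [0, 0, 0], "claw": 0},
  {"linear": [0, 0, 0.9], "turn": [0, 0, 0], "claw": 0},
  {"linear": [0, 0, 0], "turn": [0, 0, 0], "claw": 0},
  {"linear": [0, 0, 0], "turn": [0, 0, 0], "claw": 0},
])

```text
time: 4.75
position: [0.5348, 0.2358, 0.0811]
tool_rot: [-2.117, -2.318, 0.005]
ft_force: [-0.6, -0.2, 0.8]
grip_width: 1.001
```

Call:
move_arm([
  {"linear": [-0.07, 0.1, 0.6], "turn": [0, 0, 0], "claw": 0},
  {"linear": [0, 0, 0.6], "turn": [0, 0, 0], "claw": 0},
  {"linear": [0, 0, 0.4], "turn": [0, 0, 0], "claw": 0},
  {"linear": [0, 0, 0.2], "turn": [0, 0, 0], "claw": 0},
  {"linear": [0, 0, 0], "turn": [0, 0, 0], "claw": 0},
  {"linear": [0, 0, 0], "turn": [0, 0, 0], "claw": 0},
])

```text
time: 5.25
position: [0.5405, 0.2329, 0.0295]
tool_rot: [2.122, 2.317, 0.002]
ft_force: [-1.9, -0.4, 0.8]
grip_width: 0.999
```

Call:
move_arm([
  {"linear": [0, 0, 0.1], "turn": [0, 0, 0], "claw": 0},
  {"linear": [0, 0, 0], "turn": [0, 0, 0], "claw": 1},
  {"linear": [0, 0, 0], "turn": [0, 0, 0], "claw": 1},
  {"linear": [0, 0, 0], "turn": [0, 0, 0], "claw": 1},
  {"linear": [0, 0, 0], "turn": [0, 0, 0], "claw": 1},
  {"linear": [0, 0, 0], "turn": [0, 0, 0], "claw": 1},
  {"linear": [0, 0, 0], "turn": [0, 0, 0], "claw": 1},
  {"linear": [0, 0, 0], "turn": [0, 0, 0], "claw": 1},
  {"linear": [0, 0, 0], "turn": [0, 0, 0], "claw": 1},
], grip_force=40)

```text
time: 6.0
position: [0.54, 0.2322, 0.0256]
tool_rot: [2.122, 2.316, 0.0]
ft_force: [-0.1, 0.2, 0.3]
grip_width: 0.48
```

Run:
```python
from h import *
P=[]
for k in range(4):
    s=ctrl.get_state();P.append(s['position']);cams.get_image('side')
print(np.round(P,4));print(s['time'],s['grip_width'],s['ft_force'],R.from_rotvec(s['tool_rot']).as_matrix().round(3))
```

```text
[[0.54   0.2322 0.0256]
 [0.5399 0.2322 0.0256]
 [0.5395 0.2322 0.0255]
 [0.5395 0.2322 0.0255]]
6.15 0.3585954127512958 [-1.0591919  -0.46982746  0.5433443 ] [[-0.087  0.996 -0.001]
 [ 0.996  0.087 -0.   ]
 [-0.    -0.001 -1.   ]]
```

Call:
move_arm([
  {"linear": [0, 0, 0], "turn": [0, 0, 0], "claw": 1},
  {"linear": [0, 0, 0], "turn": [0, 0, 0], "claw": 1},
  {"linear": [0, 0, -0.3], "turn": [0, 0, 0], "claw": 1},
  {"linear": [0, 0, -0.7], "turn": [0, 0, 0], "claw": 1},
  {"linear": [0, 0, -0.8], "turn": [0, 0, 0], "claw": 1},
  {"linear": [0, 0, -0.8], "turn": [0, 0, 0], "claw": 1},
  {"linear": [0, 0, -0.7], "turn": [0, 0, 0], "claw": 1},
  {"linear": [0, 0, 0], "turn": [0, 0, 0], "claw": 1},
  {"linear": [0, 0, 0], "turn": [0, 0, 0], "claw": 1},
  {"linear": [0, 0, 0], "turn": [0, 0, 0], "claw": 1},
])

```text
time: 7.03
position: [0.5395, 0.232, 0.1239]
tool_rot: [-2.122, -2.316, 0.001]
ft_force: [0.6, 1.1, -2.1]
grip_width: 0.361
```

Run:
```python
from h import *
s=ctrl.get_state();print(s['time'],s['position'],s['grip_width'],s['ft_force'])
i,K,W=grab('wrist','wrist3.png');j,_,_=grab('side','side3.png')
cv2.imwrite('pics/c3.png',np.hstack([i[:,:,::-1][:,100:420],cv2.resize(j[100:292,180:340,::-1],None,fx=2,fy=2)]))
```

```text
7.0333 [0.53953166 0.23196401 0.12389907] 0.3608130540542043 [ 0.58502503  1.05286583 -2.11402312]
```

View pics/c3.png

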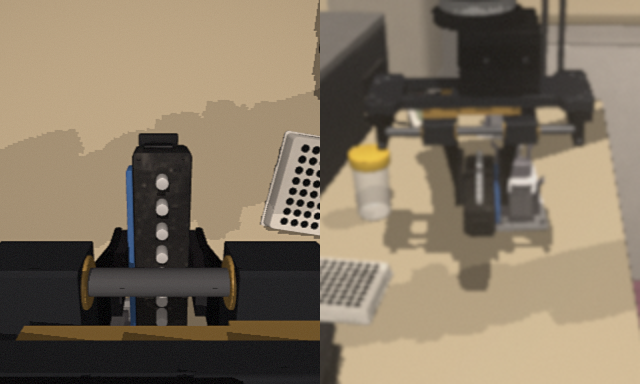

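The cassette is held level, nozzles along column ≈262 in the wrist view, and the side view shows it off the bench with the jar untouched. I'll measure its offset in the tool frame.

Run:
```python
from h import *
K,W=load('wrist3.png');s=ctrl.get_state();p=np.array(s['position']);M=R.from_rotvec(s['tool_rot']).as_matrix()
zu=p[2]-.0255
g=cv2.cvtColor(cv2.imread('pics/wrist3.png'),cv2.COLOR_BGR2GRAY)
print('col 260',g[128:160,260].tolist());print('row 170',g[170,222:300].tolist())
t=lambda u,h:((plane(K,W,u,zu+h)-p)@M*1000).round(1)
for h in(9,3):print('ear end expects x=61',t((260,134),h/1000))
print('body end 55',t((260,147),.026),t((260,152),.026))
m=(g[170:262,250:275]>150).astype(np.uint8);n,l,st,c=cv2.connectedComponentsWithStats(m)
for k in range(1,n):
    if st[k,4]>15:print(c[k]+[250,170],st[k],t(c[k]+[250,170],.032))
```

```text
col 260 [147, 149, 149, 153, 148, 59, 21, 34, 37, 35, 36, 33, 34, 34, 24, 18, 15, 24, 58, 37, 16, 18, 25, 26, 28, 40, 42, 43, 41, 42, 41, 39]
row 170 [149, 149, 152, 143, 113, 77, 74, 80, 78, 64, 34, 22, 37, 39, 39, 42, 41, 37, 39, 40, 41, 44, 46, 46, 48, 43, 47, 50, 49, 52, 51, 47, 46, 49, 44, 38, 42, 40, 37, 37, 41, 37, 39, 37, 36, 38, 41, 55, 70, 72, 56, 41, 32, 33, 31, 35, 37, 31, 31, 35, 40, 45, 41, 41, 36, 36, 41, 35, 34, 75, 133, 152, 149, 148, 149, 148, 148, 147]
ear end expects x=61 [62.8  1.6 16.4]
ear end expects x=61 [62.2  1.6 22.4]
body end 55 [58.6  1.4 -0.6] [56.3  1.4 -0.6]
[261.76415094 182.94339623] [  7   7  11  13 106] [43.3  2.2 -6.6]
[261.66666667 209.1010101 ] [ 7 34 11 11 99] [30.9  2.2 -6.5]
[261.63736264 233.78021978] [ 7 59 11 11 91] [18.6  2.2 -6.5]
[261.5        257.17073171] [ 7 83 10  9 82] [ 6.4  2.1 -6.5]
```

The held offsets are tool x ≈ +1 mm and tool y ≈ 0. The nozzles sit about +2.2 mm off the jaw line because the blue panel is on the −x side. Moving above the dock and turning to 7.55°.

Call:
move_arm([
  {"linear": [-0.5, -0.1, 0], "turn": [0, 0, 0], "claw": 1},
  {"linear": [-0.89, -0.19, 0], "turn": [0, 0, 0], "claw": 1},
  {"linear": [-0.89, -0.19, 0], "turn": [0, 0, 0], "claw": 1},
  {"linear": [-0.89, -0.19, 0], "turn": [0, 0, 0], "claw": 1},
  {"linear": [-0.89, -0.19, 0], "turn": [0, 0, 0], "claw": 1},
  {"linear": [-0.89, -0.19, 0], "turn": [0, 0, 0], "claw": 1},
  {"linear": [-0.89, -0.19, 0], "turn": [0, 0, 0], "claw": 1},
  {"linear": [-0.4, -0.1, 0], "turn": [0, 0, 0], "claw": 1},
  {"linear": [0, 0, 0], "turn": [0, 0, -0.32], "claw": 1},
  {"linear": [0, 0, 0], "turn": [0, 0, -0.32], "claw": 1},
  {"linear": [0, 0, 0], "turn": [0, 0, 0], "claw": 1},
  {"linear": [0, 0, 0], "turn": [0, 0, 0], "claw": 1},
  {"linear": [0, 0, 0], "turn": [0, 0, 0], "claw": 1},
])

```text
time: 8.22
position: [0.5163, 0.0437, 0.1244]
tool_rot: [-2.067, -2.365, 0.0]
ft_force: [-0.6, 0.8, -0.5]
grip_width: 0.354
```

```bash
cat > err.py <<'E'
from h import *
def err():
    s=ctrl.get_state();p=np.array(s['position']);M=R.from_rotvec(s['tool_rot']).as_matrix()
    print(s['time'],p.round(4),'yaw',np.degrees(np.arctan2(M[1,1],M[0,1])).round(2),'tilt',M[:,2].round(4),'w',round(s['grip_width'],3),'f',np.round(s['ft_force'],1))
    print('units to target',((np.array([.5157,.0413,p[2]])-p)@M/.03).round(3))
E
python3 -c "from err import *;err()"
```

```text
8.2167 [0.5163 0.0437 0.1244] yaw 7.7 tilt [-2.e-04  2.e-04 -1.e+00] w 0.354 f [-0.6  0.8 -0.5]
units to target [-0.078 -0.03  -0.   ]
```

Call:
move_arm([
  {"linear": [-0.08, -0.03, 0.5], "turn": [0, 0, 0], "claw": 1},
  {"linear": [0, 0, 0.5], "turn": [0, 0, 0], "claw": 1},
  {"linear": [0, 0, 0.3], "turn": [0, 0, 0], "claw": 1},
  {"linear": [0, 0, 0], "turn": [0, 0, 0], "claw": 1},
  {"linear": [0, 0, 0], "turn": [0, 0, 0], "claw": 1},
  {"linear": [0, 0, 0], "turn": [0, 0, 0], "claw": 1},
])

```text
time: 8.72
position: [0.5162, 0.0401, 0.0862]
tool_rot: [2.069, 2.363, 0.001]
ft_force: [0.0, -0.6, -1.8]
grip_width: 0.357
```

Run:
```python
from err import *
err()
i,K,W=grab('scene','scene4.png');j,K2,W2=grab('side','side4.png');w,_,_=grab('wrist','wrist4.png')
f=lambda a,k:cv2.resize(a[:,:,::-1],None,fx=k,fy=k,interpolation=cv2.INTER_CUBIC)
cv2.imwrite('pics/c4.png',np.hstack([f(i[130:230,225:325],4),f(j[130:230,235:325],4)]))
```

```text
8.7167 [0.5162 0.0401 0.0862] yaw 7.59 tilt [ 1.e-03  2.e-04 -1.e+00] w 0.357 f [ 0.  -0.6 -1.8]
units to target [ 0.043 -0.012 -0.   ]
```

View pics/c4.png

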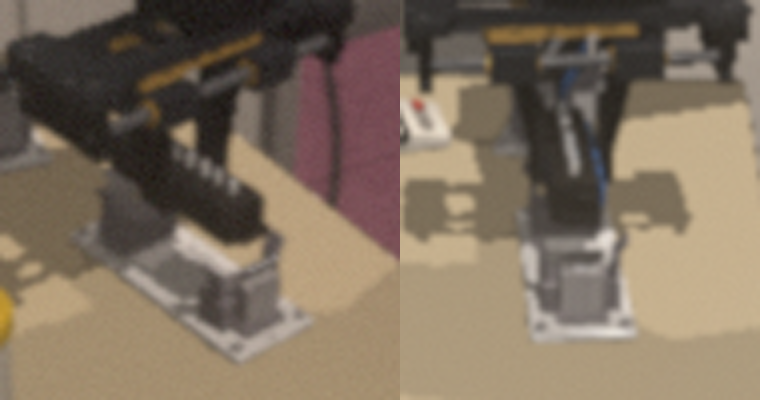

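The cassette hangs just above the dock in both views. I'll compare the predicted projections against crop features: near end bottom at scene ≈(228,240), and dock near base corner at (238,360).

Run:
```python
from h import *
a=np.radians(7.6);X=np.array([np.cos(a),np.sin(a),0]);Y=np.array([-np.sin(a),np.cos(a),0]);Z=np.array([0,0,1])
D=np.array([.5156,.0423,0]);s=ctrl.get_state();p=np.array(s['position']);C=p+.001*Y-Z*.0255
for n,f,(ox,oy),dx in[('scene','scene4.png',(225,130),0),('side','side4.png',(235,130),400)]:
    K,W=load(f)
    q=lambda v:((proj(K,W,v)-[ox,oy])*4+[dx,0]).round()
    print(n,'base near corners',q(D+X*.03+Y*.08+Z*.006),q(D-X*.03+Y*.08+Z*.006),'noz1',q(C+X*.0022+Y*.042+Z*.034),'noz4',q(C+X*.0022+Y*.006+Z*.034),'body near low corner',q(C+X*.016+Y*.055),'ear low',q(C+X*.01+Y*.061+Z*.003),q(C-X*.01+Y*.061+Z*.003))
```

```text
scene base near corners [233. 359.] [311. 318.] noz1 [228. 180.] noz4 [186. 153.] body near low corner [223. 250.] ear low [238. 246.] [265. 233.]
side base near corners [528. 331.] [634. 328.] noz1 [571. 157.] noz4 [565. 131.] body near low corner [548. 222.] ear low [560. 222.] [596. 221.]
```

Dock and cassette residuals agree to within about 1 px, so the cassette is aligned over the dock. Lowering to the clips.

Call:
move_arm([
  {"linear": [0.03, -0.01, 0.2], "turn": [0, 0, 0], "claw": 1},
  {"linear": [0, 0, 0.2], "turn": [0, 0, 0], "claw": 1},
  {"linear": [0, 0, 0.15], "turn": [0, 0, 0], "claw": 1},
  {"linear": [0, 0, 0], "turn": [0, 0, 0], "claw": 1},
  {"linear": [0, 0, 0], "turn": [0, 0, 0], "claw": 1},
], grip_force=50)

```text
time: 9.28
position: [0.5148, 0.0405, 0.0685]
tool_rot: [-2.07, -2.363, 0.001]
ft_force: [0.2, 0.9, -2.4]
grip_width: 0.358
```

```bash
python3 -c "from err import *;err()"
```

```text
9.2833 [0.5148 0.0405 0.0685] yaw 7.56 tilt [-1.e-03 -3.e-04 -1.e+00] w 0.358 f [ 0.2  0.9 -2.4]
units to target [ 0.024  0.032 -0.   ]
```

Call:
move_arm([
  {"linear": [0.02, 0.02, 0.07], "turn": [0, 0, 0], "claw": 1},
  {"linear": [0, 0, 0.07], "turn": [0, 0, 0], "claw": 1},
  {"linear": [0, 0, 0], "turn": [0, 0, 0], "claw": 1},
  {"linear": [0, 0, 0], "turn": [0, 0, 0], "claw": 1},
])

```text
time: 9.62
position: [0.5166, 0.0413, 0.0653]
tool_rot: [2.069, 2.362, 0.002]
ft_force: [1.6, 0.2, 0.5]
grip_width: 0.358
```

Call:
move_arm([
  {"linear": [0, 0, 0.07], "turn": [0, 0, 0], "claw": 1},
  {"linear": [0, 0, 0.06], "turn": [0, 0, 0], "claw": 1},
  {"linear": [0, 0, 0], "turn": [0, 0, 0], "claw": 1},
  {"linear": [0, 0, 0], "turn": [0, 0, 0], "claw": 1},
])

```text
time: 9.95
position: [0.5172, 0.0414, 0.0623]
tool_rot: [2.069, 2.362, 0.004]
ft_force: [0.9, 0.2, 6.5]
grip_width: 0.355
```

Call:
move_arm([
  {"linear": [0, 0, 0.07], "turn": [0, 0, 0], "claw": 1},
  {"linear": [0, 0, 0.06], "turn": [0, 0, 0], "claw": 1},
  {"linear": [0, 0, 0], "turn": [0, 0, 0], "claw": 1},
  {"linear": [0, 0, 0], "turn": [0, 0, 0], "claw": 1},
])

```text
time: 10.28
position: [0.5167, 0.0413, 0.0575]
tool_rot: [2.069, 2.362, 0.002]
ft_force: [2.0, -0.7, 1.0]
grip_width: 0.354
```

```bash
python3 -c "from err import *;err()"
```

```text
10.2833 [0.5167 0.0413 0.0575] yaw 7.56 tilt [ 2.e-03  2.e-04 -1.e+00] w 0.354 f [ 2.  -0.7  1. ]
units to target [ 0.005 -0.032 -0.   ]
```

Call:
move_arm([
  {"linear": [0, 0, 0.05], "turn": [0, 0, 0], "claw": 1},
  {"linear": [0, 0, 0.05], "turn": [0, 0, 0], "claw": 1},
  {"linear": [0, 0, 0], "turn": [0, 0, 0], "claw": 1},
  {"linear": [0, 0, 0], "turn": [0, 0, 0], "claw": 1},
])

```text
time: 10.62
position: [0.5138, 0.0412, 0.0526]
tool_rot: [-2.068, -2.361, 0.005]
ft_force: [-1.5, -0.3, -5.8]
grip_width: 0.36
```

Call:
move_arm([
  {"linear": [0, 0, 0.05], "turn": [0, 0, 0], "claw": 1},
  {"linear": [0, 0, 0.03], "turn": [0, 0, 0], "claw": 1},
  {"linear": [0, 0, 0], "turn": [0, 0, 0], "claw": 1},
  {"linear": [0, 0, 0], "turn": [0, 0, 0], "claw": 1},
])

```text
time: 10.95
position: [0.5159, 0.0412, 0.0516]
tool_rot: [2.07, 2.363, 0.0]
ft_force: [-1.3, -0.4, -1.1]
grip_width: 0.356
```

Call:
move_arm([
  {"linear": [0, 0, 0.04], "turn": [0, 0, 0], "claw": 1},
  {"linear": [0, 0, 0], "turn": [0, 0, 0], "claw": 1},
  {"linear": [0, 0, 0], "turn": [0, 0, 0], "claw": 1},
])

```text
time: 11.2
position: [0.5161, 0.0413, 0.0514]
tool_rot: [-2.07, -2.363, -0.001]
ft_force: [-2.8, -2.2, 6.6]
grip_width: 0.356
```

Call:
move_arm([
  {"linear": [0, 0, 0.04], "turn": [0, 0, 0], "claw": 1},
  {"linear": [0, 0, 0], "turn": [0, 0, 0], "claw": 1},
  {"linear": [0, 0, 0], "turn": [0, 0, 0], "claw": 1},
])

```text
time: 11.45
position: [0.5161, 0.0413, 0.0514]
tool_rot: [-2.07, -2.362, -0.001]
ft_force: [-6.2, -0.9, 15.7]
grip_width: 0.359
```

It is hard against the seat at TCP z = 0.0514; 0.0515 was predicted for home. I'll relieve the push, open and retreat.

Call:
move_arm([
  {"linear": [0, 0, -0.09], "turn": [0, 0, 0], "claw": 1},
  {"linear": [0, 0, 0], "turn": [0, 0, 0], "claw": 1},
  {"linear": [0, 0, 0], "turn": [0, 0, 0], "claw": 0.3},
  {"linear": [0, 0, 0], "turn": [0, 0, 0], "claw": 0.3},
  {"linear": [0, 0, 0], "turn": [0, 0, 0], "claw": 0.3},
  {"linear": [0, 0, 0], "turn": [0, 0, 0], "claw": 0.3},
  {"linear": [0, 0, 0], "turn": [0, 0, 0], "claw": 0.3},
  {"linear": [0, 0, 0], "turn": [0, 0, 0], "claw": 0.3},
  {"linear": [0, 0, 0], "turn": [0, 0, 0], "claw": 0.3},
])

```text
time: 12.2
position: [0.5158, 0.0412, 0.052]
tool_rot: [2.07, 2.363, 0.0]
ft_force: [-0.0, -1.0, -0.3]
grip_width: 0.691
```

Call:
move_arm([
  {"linear": [0, 0, -0.3], "turn": [0, 0, 0], "claw": 0.3},
  {"linear": [0, 0, -0.8], "turn": [0, 0, 0], "claw": 0.3},
  {"linear": [0, 0, -1], "turn": [0, 0, 0], "claw": 0.3},
  {"linear": [0, 0, -1], "turn": [0, 0, 0], "claw": 0.3},
  {"linear": [0, 0, -1], "turn": [0, 0, 0], "claw": 0.3},
  {"linear": [0, 0, -1], "turn": [0, 0, 0], "claw": 0.3},
  {"linear": [0, 0, -1], "turn": [0, 0, 0], "claw": 0.3},
  {"linear": [0, 0, 0], "turn": [0, 0, 0], "claw": 0.3},
  {"linear": [0, 0, 0], "turn": [0, 0, 0], "claw": 0.3},
])

```text
time: 12.95
position: [0.517, 0.0413, 0.2376]
tool_rot: [2.069, 2.361, 0.007]
ft_force: [0.0, -0.2, -0.8]
grip_width: 0.699
```

Run:
```python
from err import *
err()
i,_,_=grab('scene','scene5.png');j,_,_=grab('side','side5.png');w,_,_=grab('wrist','wrist5.png')
f=lambda a,k:cv2.resize(a[:,:,::-1],None,fx=k,fy=k,interpolation=cv2.INTER_CUBIC)
cv2.imwrite('pics/c5.png',np.hstack([f(i[150:250,195:305],2.5),f(j[150:250,185:305],2.5),cv2.resize(w[40:290,180:340,::-1],(160,250))]))
```

```text
12.95 [0.517  0.0413 0.2376] yaw 7.55 tilt [ 0.0048  0.0015 -1.    ] w 0.699 f [ 0.  -0.2 -0.8]
units to target [ 0.007 -0.042 -0.   ]
```

View pics/c5.png

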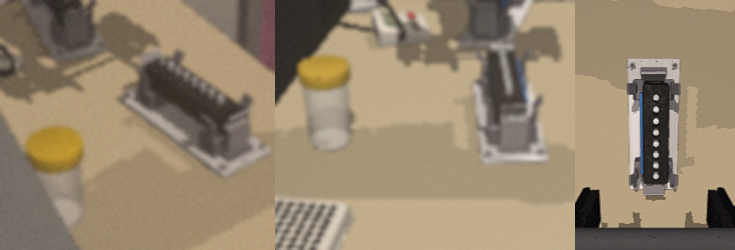

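The cassette sits in the dock between all four guides under both clips, the nozzle row is straight, and the jar is standing. One quick numeric check, then I hand in.

Run:
```python
from h import *
K,W=load('wrist5.png');g=cv2.cvtColor(cv2.imread('pics/wrist5.png'),cv2.COLOR_BGR2GRAY)
m=(g[130:225,255:267]>110).astype(np.uint8);n,l,st,c=cv2.connectedComponentsWithStats(m)
P=np.array([plane(K,W,c[k]+[255,130],.059)[:2] for k in range(1,n) if 8<st[k,4]<120]);print(len(P),P.round(4).tolist())
d=P[0]-P[-1];print('centre',P.mean(0).round(4),'yaw',np.degrees(np.arctan2(-d[0],d[1])),'len',np.linalg.norm(d),'(84)')
for f in('scene','side'):
    o=[]
    for k in('0','5'):
        h=cv2.cvtColor(cv2.imread(f'pics/{f}{k}.png'),cv2.COLOR_BGR2HSV)[160:235,190:235]
        y=((h[:,:,0]>18)&(h[:,:,0]<30)&(h[:,:,1]>190)).astype(np.uint8);o.append(np.argwhere(y).mean(0).round(1).tolist())
    print(f,'cap px before/after',o)
s=ctrl.get_state();print(s['time'],s['grip_width'])
```

```text
8 [[0.512, 0.0851], [0.5135, 0.0734], [0.5152, 0.0613], [0.5167, 0.0496], [0.5183, 0.0374], [0.5198, 0.0257], [0.5214, 0.014], [0.523, 0.0019]]
centre [0.5175 0.0436] yaw 7.502940033689721 len 0.08397536964801636 (84)
scene cap px before/after [[48.3, 26.7], [48.5, 28.2]]
side cap px before/after [[nan, nan], [nan, nan]]
13.1 0.7002550833240134<stdin>:10: RuntimeWarning: Mean of empty slice.
  ret = um.true_divide(
```

```bash
python3 -c "
from bench import ctrl;print(ctrl.close_job())"
```

```text
the job is handed in; nothing more can be done
None
```

The cassette is in the empty dock, pressed fully home and released, and I handed the job in at about 13.1 s of the 35 s allowed. `close_job` reports no verdict.

**Pressing in:**
- Pushing force rose to about 7–8 N, fell away as the clips snapped, then went hard at TCP z = 51.4 mm, where I had predicted 51.5 mm for home.
- I pushed on to about 16 N to confirm it was seated, then relieved the push before opening the jaws.

**Final checks:**
- **Centre and angle:** the cassette measures within about 1 mm of the dock centre, at yaw 7.50° against 7.55° for the dock.
- **Height:** the nozzle row measures 84.0 mm when cast at the home height, which fits the cassette being down on its seat.
- **Gripper:** it is clear, about 0.24 m above the bench.
- **Jar:** still standing. Its cap shifted only about 1.5 px along the row in the scene view, which may be from the shadows. My colour mask found no cap pixels in the side view, so that second numeric check failed. By eye, the jar looks unmoved there.

**Disagreement:** the fixed cameras placed the dock and cassette up to 8 mm further along y than the wrist camera did. The relative positions agreed to about 3 mm, so I worked from the wrist camera's relative values.

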